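Pin the crank and hold the coin-capsule press at its third click

TASK

Take the headed steel pin out of its wooden block and push it straight down through the lined-up holes of the press's fork and crank until its head sits fully home on the fork. Then swing the press's upright crank handle clockwise (seen from above) against its spring, past the first two clicks to the third and no further, and finish still holding it there: do not let go, the spring would throw it back. Leave the coin tubes and capsule stacks where they are.

Things in the scene. Friction and masses are not known exactly. Their poses are not given: they have to be found in the camera images.
- pin: Loose steel pin, upright at the start in the block's hole: shank 12 mm diameter, 42 mm long, foot chamfered 3 mm; then a plain round head 24 mm diameter, 20 mm tall (grip the head). About 0.1 kg. Origin at the centre of the foot, z up along the pin. At the start the foot is 8 mm, the head's underside 50 mm and its top 70 mm above the table.
- pin_block: Fixed wooden block 64 x 64 x 30 mm with one round blind hole, 14 mm wide and 22 mm deep, in the middle of its top. It stands to the left or the right of the press. Origin at the centre of its underside.
- press: Fixed grey coin-capsule press, base plate 270 x 140 x 16 mm, from 105 mm in front to 165 mm behind the vertical dial axis. Origin on the dial axis at table height, z up; its front (-x) faces the robot within about 0.3 rad. At the back, up to 68 mm high, a jaw closes two capsule halves as the dial turns (nothing to do there).
- stud3 (a point): Top of the brass stud of the third click, 98 mm above the table, 85 mm from the dial axis. Three studs stand on the press's front ledge under the crank bar, one per click: two short and, for the third, this one, 6 mm taller, farthest to the robot's left. At each click the middle of the bar lies straight above that stud. Fixed to the press.
- dial (a joint): Angle (rad) of the steel dial with its fork about the dial axis: 0 at rest, growing clockwise seen from above, stop at 1.4. Clicks (sprung detents) at 0.35, 0.70, 1.05; humps at 0.175, 0.525, 0.875 and, past the third click, 1.225. A spring always drives it back to 0 when let go. It turns with the crank only while the pin is in (play about 0.03).
- fork_hole (a point): Centre of the upper hole's mouth on the fork's top face, 128 mm above the table, 60 mm from the dial axis, opposite the handle; turns with the dial. The fork (part of the dial) is two 8 mm plates, 34 mm wide, with the 10 mm crank lug between, 28 mm in all, free below. The three holes are 13.5 mm wide, lined up at rest; the top one has a 3 mm chamfer.
- crank: Dark steel crank bar 24 mm wide, top 119 mm above the table, swinging about the dial axis; origin on that axis at table height. Handle towards -x, lug with pin hole towards +x. At rest the handle is 0.525 rad to the robot's right of the press's front line, at the third click 0.525 rad to its left. Without the pin it swings almost freely and turns nothing.
- crank_grip (a point): Point on the axis of the round upright black handle (22 mm diameter, from 119 to 171 mm above the table), 150 mm up, 100 mm from the dial axis. Pinch it from above or push its side. With the pin in it needs about 3 N at the start, up to about 9 N over the humps and about 7 N to hold at the third click.
- tube_a: Bystander: loose squarish clear coin tube with a lid, 45 x 45 x 84 mm, 0.35 kg. Origin at the centre of its underside. Leave it alone.
- tube_b: Bystander: loose squarish clear coin tube with a lid, 45 x 45 x 84 mm, 0.35 kg. Origin at the centre of its underside. Leave it alone.
- tube_c: Bystander: loose squarish clear coin tube with a lid, 45 x 45 x 84 mm, 0.35 kg. Origin at the centre of its underside. Leave it alone.
- capsules_a: Bystander: loose little stack of round coin capsules, 43 mm diameter, 26 mm high. Origin at the centre of its underside. Leave it alone.
- capsules_b: Bystander: loose little stack of round coin capsules, 43 mm diameter, 17 mm high. Origin at the centre of its underside. Leave it alone.
- capsules_c: Bystander: loose little stack of round coin capsules, 43 mm diameter, 17 mm high. Origin at the centre of its underside. Leave it alone.
Not all that is in view belongs to the job. There is more than one size of the pin; the job needs the smallest.

How it is judged:
On the way, in this order (a step that is already met when the one before it is completed fails the run):
1. the pin is fully home through fork and crank (z of pin in the frame of fork_hole below -0.039 m and horizontal distance between pin and fork_hole below 0.004 m), for 0.2 s.
2. the dial is at its third click with the pin home (all of step 1 and value of joint dial between 0.94 and 1.16 rad), for 0.2 s.
At the end, for the whole second after the job is handed in: The pin is home (head within 3 mm of the fork's top, its foot within 4 mm sideways of the hole's axis), the dial is at its third click (0.94 to 1.16 rad) and still, and the gripper's fingers are still on the crank, holding it against the spring with more than 1.5 N (all of step 2 and velocity of joint dial between -0.1 and 0.1 rad/s and contact force between the fingers and crank above 1.5 N); the arm keeps its last pose, push and grip.
It fails at once if the dial is driven beyond the third click, over the hump behind it (value of joint dial above 1.25 rad).
It fails at once if a coin tube is moved by more than 30 mm (distance of any of tube_a, tube_b, tube_c from where it was at the start of the episode above 0.03 m).
It fails at once if a stack of coin capsules is moved by more than 30 mm (distance of any of capsules_a, capsules_b, capsules_c from where it was at the start of the episode above 0.03 m).
It also fails if it takes over 58 s, if anything falls off the work surface, if the arm or the gripper's body presses on something with over 40 N, if the wrist force passes 120 N, or if a joint passes its speed limit or range.

ROBOT

A 6-joint arm with a two-finger parallel gripper is mounted at the origin on the work surface. World frame = base frame: x ahead of the robot, y to its left, z up, the work surface at z = 0. Lengths are in m, angles in rad, forces in N, time in s.
With the tool pointing down it reaches from about 0.325 to 0.85 m from the base axis. Payload 15.5 kg.
Tool frame: the origin (TCP) lies midway between the tips of the shut fingers; the grasp point (between the pads) lies 19 mm behind it; y points along the fingers, x is the direction in which the jaws open and shut, and the axes are right-handed (so a half turn about y gives the same grasp; the last joint's range is limited). The gripper opens to 91 mm and grips with 3 to 60 N. Pads are 32 mm wide; open, the fingers measure 118 mm over their backs; the gripper's body (76 mm by 178 mm) begins 60 mm behind the grasp point.
Start: joints at [-1.296, 0.494, 1.345, -0, 1.302, -0.096], TCP at [0.226, -0.583, 0.175] pointing down, gripper open.
Joint ranges: [-2.91, 2.91], [-0.82, 2.16], [0.22, 2.67], [-1.22, 4.37], [0.12, 2.79], [-3.08, 3.08]. Speed limits (rad/s): [1.89, 1.89, 2.57, 3.01, 3.01, 3.01].

INTERFACE

Orientations are given as a unit quaternion [w, x, y, z].
In Python, from bench import bot gives the robot as it stands.
- The arm moves only by the shell command python3 -m pendant 'ROWS' [FORCE]. ROWS is JSON, a list that holds one entry, the list of rows, each a list of 7 numbers: the shift along the tool's x, y, z in mm, then the turn, a rotation vector about the tool's x, y, z in degrees, then the closure in counts, from 0 (fully open) to 255 (shut). In form: [[[dx, dy, dz, ax, ay, az, hand], ...]]. A call has 1 to 20 rows; each row is the pose to reach, as a shift and turn from the pose commanded when the call began, along the tool's axes at that moment; what a row does not reach only later rows make up. A row lasts 1/12 s, in which the tool goes at most 41.7 mm and 7.16 degrees, less where a joint would pass 70% of its speed; a pose out of reach is approached as far as the arm can. A call with a gripper value outside its range is refused whole. The fingers move at their own pace and stop on an object; FORCE is the grip in N (left out, the last holds). Time passes only in rows, so rows that repeat a pose let the fingers close. It gives the time, the measured TCP pose, the force and the opening at its end, in the units of the state.
- bot.sense(): the state, without advancing time (a new reading comes with each control period).
- bot.read_camera(name): name is "side" or "top"; returns the picture (384x512x3 uint8, blue, green, red); there is no depth.
- bot.get_calibration(name): a dict with "fov_y" (degrees; the focal length in pixels is half the picture's height over the tangent of half this angle, whatever the lens; pixels are square), "cx", "cy" (the principal point, pixels), "distortion" ([k1, k2, p1, p2, k3] as OpenCV has them; the pictures are not rectified), "pose" (4x4, takes a point from camera to world coordinates). Camera axes: x right, y up, looking along -z (the intrinsics and any distortion apply to the point x, -y, -z); pixel columns grow to the right and rows downward; lengths in m; the calibration is good to about 2 mm. A picture is of the moment at which its call begins. get_calibration takes no time and is no camera call.
- bot.finish_job(): hands the job in, once; it reports no verdict.
Trained networks look in the newest picture that a camera, given by its name, has taken for a name from the list of things; names that differ only in an ending like _2 or _b are one class to them, and where a whole thing is asked for, a point or a joint stands for the part that bears it (a point fixed in the world has none). Each returns a list of dicts, best first, with "conf" (0 to 1); they miss things now and then, are a little off and sometimes report something else, mostly with a low value. They report only what shows in the picture. A call takes as long as a camera call. They do not tell look-alikes from the thing itself.
- bot.recognise(camera, target): "point" ([column, row] in pixels, amid what is visible of it).
- bot.outline_of(camera, target): "mask" (384x512 bool, what is visible of it) and "point" ([column, row] in pixels, amid what is visible of it).
- bot.mark_of(camera, target): "point" ([column, row] in pixels: a listed point, or the origin of a listed thing).
The state is a dict: "time": time; "joint_positions": joint angles; "qvel": joint speeds; "effort": joint torques, N m; "tool_pos": TCP position; "tcp_rot": TCP orientation; "contact_force": force on the tool from outside, world axes, zero at the start; "wrist_torque": the same for the moment, N m; "grip_width": finger opening in m.
Only numpy, scipy, OpenCV 4.12 (cv2) and the standard library are available. Lean on these libraries where they do the work, as an engineer would, in place of code of your own. Each camera call takes 0.05 s, during which the arm holds its last target.

## Working session

There is one attempt and no reset: what is moved stays moved. The work goes in short steps, Python scripts to look and compute and a shell command to move; the robot and the scene stay as the last step left them, time stands still between calls to the robot, and variables do not carry over. Pictures are saved under pics/ and viewed, and the job is handed in when it is done.

```bash
ls; mkdir -p pics; cat > h.py <<'E'
import numpy as np,cv2
from bench import bot
def K(c):
    f=192/np.tan(np.radians(c["fov_y"])/2)
    return np.array([[f,0,c["cx"]],[0,f,c["cy"]],[0,0,1]]),np.array(c["distortion"],float)
def ray(cam,px):
    c=bot.get_calibration(cam);k,d=K(c);P=np.array(c["pose"])
    u=cv2.undistortPoints(np.array([[px]],float),k,d)[0,0]
    return P[:3,3],P[:3,:3]@np.array([u[0],-u[1],-1])
def atz(cam,px,z):
    o,r=ray(cam,px);return o+r*(z-o[2])/r[2]
def proj(cam,p):
    c=bot.get_calibration(cam);k,d=K(c);P=np.array(c["pose"])
    q=P[:3,:3].T@(np.array(p,float)-P[:3,3]);q=q*[1,-1,-1]
    return cv2.projectPoints(q.reshape(1,1,3),np.zeros(3),np.zeros(3),k,d)[0][0,0]
def tri(a,b):
    (o1,r1),(o2,r2)=ray("side",a),ray("top",b)
    s=np.linalg.lstsq(np.c_[r1,-r2],o2-o1,rcond=None)[0]
    x,y=o1+s[0]*r1,o2+s[1]*r2
    return (x+y)/2,np.linalg.norm(x-y)
E
python3 - <<'E'
from h import *
for n in("side","top"):
    cv2.imwrite(f"pics/{n}0.png",bot.read_camera(n))
    c=bot.get_calibration(n);print(n,np.round(c["pose"],3).tolist(),c["fov_y"],c["distortion"])
    for t in("pin","pin_block","press","stud3","fork_hole","crank","crank_grip"):
        print(t,[(np.round(x["point"],1).tolist(),round(x["conf"],2)) for x in bot.mark_of(n,t)])
s=bot.sense();print(s)
E
```

```text
pics
side [[0.999, 0.03, -0.028, 0.549], [-0.04, 0.565, -0.824, -0.9], [-0.009, 0.824, 0.566, 0.733], [0.0, 0.0, 0.0, 1.0]] 56.2670528682425 [-0.03431145  0.          0.          0.          0.        ]
pin [([232.2, 278.1], 0.72), ([266.6, 305.1], 0.61), ([229.2, 300.4], 0.41)]
pin_block [([229.5, 306.0], 0.9)]
press [([258.8, 227.3], 0.97)]
stud3 [([232.5, 202.2], 0.95)]
fork_hole [([271.9, 188.5], 0.93)]
crank [([304.4, 178.4], 0.39), ([231.7, 203.9], 0.21)]
crank_grip [([229.9, 203.8], 0.84)]
top [[-0.015, 0.99, -0.142, 0.375], [-1.0, -0.015, 0.003, -0.0], [0.0, 0.142, 0.99, 1.472], [0.0, 0.0, 0.0, 1.0]] 44.74753360374231 [0.05280623 0.         0.         0.         0.        ]
pin [([319.6, 223.3], 0.61), ([346.9, 220.0], 0.54), ([346.6, 191.3], 0.45)]
pin_block [([345.1, 221.8], 0.76)]
press [([252.3, 199.0], 0.72)]
stud3 [([240.0, 221.5], 0.86)]
fork_hole [([239.6, 177.3], 0.86)]
crank [([249.4, 199.0], 0.8), ([210.6, 256.3], 0.4)]
crank_grip [([274.5, 219.5], 0.82)]
{'time': 0.8, 'joint_positions': array([-1.29652010e+00,  4.93571878e-01,  1.34549397e+00,  2.05306680e-07,
        1.30249151e+00, -9.55123043e-02]), 'qvel': array([-4.68933122e-04, -2.49907931e-04,  6.99134388e-04,  7.76524844e-04,
       -8.46091058e-05, -1.25244984e-03]), 'effort': array([-7.34849134e-03, -8.78620577e+01, -3.82243574e+01,  6.98400568e-02,
        4.43570595e-02, -1.51815141e-05]), 'tool_pos': array([ 0.22588504, -0.58276369,  0.17463451]), 'tcp_rot': array([-0.58339119,  0.58340708, -0.39954694,  0.39956618]), 'contact_force': array([-0.32118425, -0.06478443, -0.46146411]), 'wrist_torque': array([ 0.03173961, -0.010884  , -0.00341302]), 'grip_width': 0.09130358490665072}
```

View pics/side0.png

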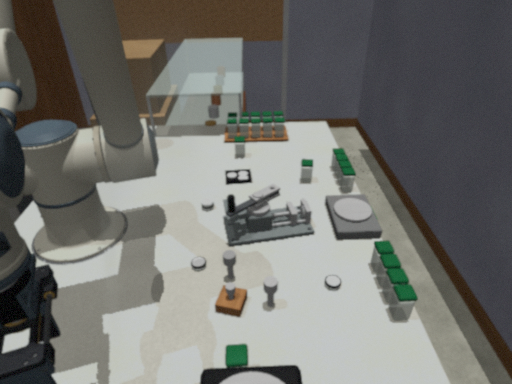

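View pics/top0.png

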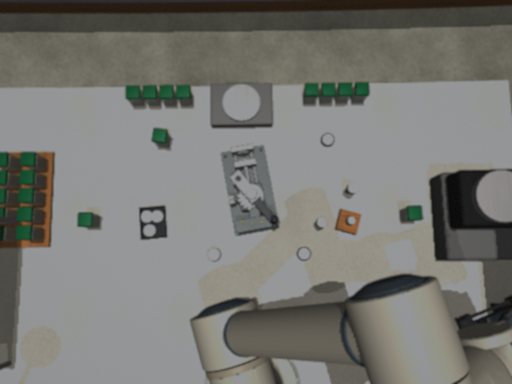

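```bash
python3 - <<'E'
import cv2
a=cv2.imread("pics/side0.png");b=cv2.imread("pics/top0.png")
cv2.imwrite("pics/s1.png",cv2.resize(a[140:330,180:380],None,fx=3,fy=3,interpolation=cv2.INTER_CUBIC))
cv2.imwrite("pics/t1.png",cv2.resize(b[130:280,190:390],None,fx=4,fy=4,interpolation=cv2.INTER_CUBIC))
E
```

```text
(no output)
```

View pics/s1.png

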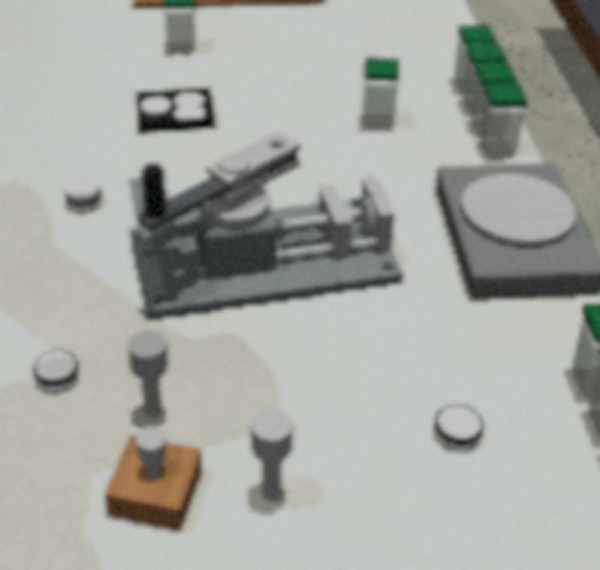

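View pics/t1.png

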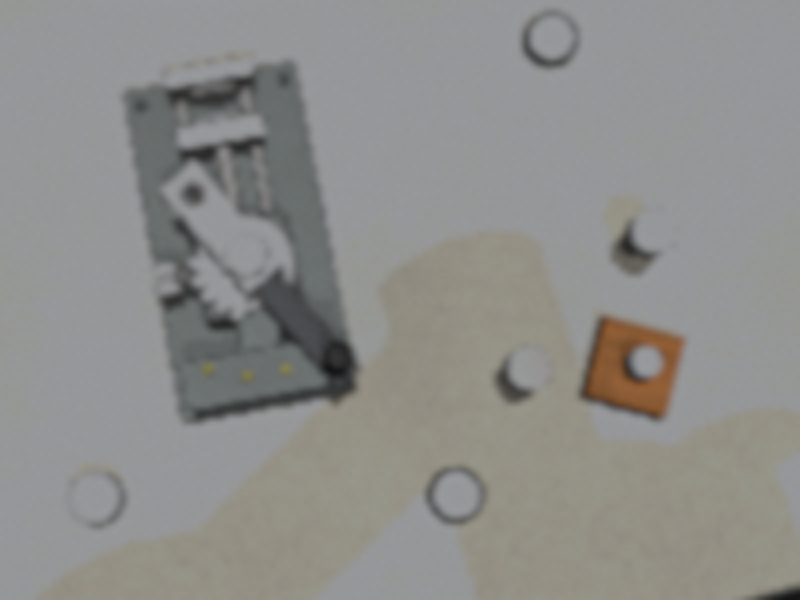

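Three pin-like things are in view:
- **In the block:** the pin at side (231,287) / top (351,220).
- **Free-standing, bigger:** side (229,257) / top (321,222), and side (270,286) / top (352,188).

By the description I choose the one in the block; the crop shows it is clearly the smallest. In the crops, the fork hole is at side ~(272,188) / top ~(239,178), and the black handle is at side (231,203) / top (274,219).

```bash
cat > m.py <<'E'
from h import *
def masks():
    r={}
    for n in("side","top"):
        bot.read_camera(n)
        for t in("pin","fork_hole","crank_grip","pin_block"):
            r[n,t]=bot.outline_of(n,t); 
            print(n,t,[(np.round(x["point"],1).tolist(),round(x["conf"],2),int(x["mask"].sum())) for x in r[n,t]])
    return r
E
python3 - <<'E'
from m import *
masks()
print("pinhead top@.07",atz("top",[351.2,220.5],.07),"side",atz("side",[230.7,284.5],.07))
print("tri",tri([230.7,286],[351.2,220.5]))
for n,p in(("side",[271.9,188.5]),("top",[239.6,177.3])):print("fork",n,atz(n,p,.128))
print(tri([271.9,188.5],[239.6,177.3]))
for n,p in(("side",[229.9,203.8]),("top",[274.5,219.5])):print("grip",n,atz(n,p,.15))
for n,p in(("side",[258.8,227.3]),("top",[252.3,199.0])):print("press",n,atz(n,p,0))
for n,p in(("side",[232.5,202.2]),("top",[240,221.5])):print("stud3",n,atz(n,p,.098))
print("block",atz("side",[229.5,306],0),atz("top",[345.1,221.8],0))
E
```

```text
side pin [([268.5, 287.7], 0.84, 268), ([229.8, 291.4], 0.63, 132), ([230.7, 261.1], 0.52, 234)]
side fork_hole [([262.9, 199.9], 0.98, 603)]
side crank_grip [([231.9, 208.0], 0.92, 326)]
side pin_block [([229.9, 302.6], 0.85, 594)]
top pin [([320.7, 220.5], 0.61, 118), ([351.1, 218.2], 0.57, 51), ([264.7, 214.1], 0.46, 282)]
top fork_hole [([245.0, 189.4], 0.84, 634)]
top crank_grip [([265.7, 213.5], 0.83, 247)]
top pin_block [([345.0, 220.9], 0.8, 440)]
pinhead top@.07 [ 0.489597   -0.30687914  0.07      ] side [ 0.49427305 -0.30531783  0.07      ]
tri (array([ 0.49200866, -0.30734843,  0.06652424]), np.float64(0.0042894560881732175))
fork side [0.61475217 0.0226397  0.128     ]
fork top [0.61605663 0.0258391  0.128     ]
(array([0.61568101, 0.02584166, 0.12604875]), np.float64(0.0014296446051556987))
grip side [ 0.4902443  -0.08244491  0.15      ]
grip top [ 0.48893631 -0.07230474  0.15      ]
press side [ 0.57184381 -0.00671211  0.        ]
press top [ 0.56827386 -0.01128142  0.        ]
stud3 side [ 0.49270795 -0.00151008  0.098     ]
stud3 top [0.48899977 0.02678316 0.098     ]
block [ 0.48746106 -0.31301819  0.        ] [ 0.49146995 -0.30283771  0.        ]
```

```bash
python3 - <<'E'
from h import *
from scipy.optimize import least_squares
def pol(O,a,r,z):return [O[0]+r*np.cos(a),O[1]+r*np.sin(a),z]
# yaw: press +x dir. front line dir = yaw+pi ; robot's right (-y)= +angle for direction pi (pi+ -> y neg)
def pts(p):
    O=p[:2];f=p[2]+np.pi
    h=f+.525
    return {"fork":pol(O,h+np.pi,.06,.128),"handle":pol(O,h,.1,.171),"s1":pol(O,f+.175,.085,.092),"s2":pol(O,f-.175,.085,.092),"s3":pol(O,f-.525,.085,.098)}
obs=[("top","fork",[238.3,178]),("top","handle",[274.25,219]),("top","s1",[261.5,222.5]),("top","s2",[251.75,224]),("top","s3",[242,222]),
("side","fork",[272.3,189]),("side","handle",[230.7,196.7])]
for sel in("top","side",""):
    o=[x for x in obs if x[0].startswith(sel)]
    fun=lambda p:np.concatenate([proj(c,pts(p)[n])-u for c,n,u in o])
    s=least_squares(fun,[.56,-.01,0]);print(sel,s.x.round(4),np.round(s.fun,1).tolist(),{k:np.round(v,4).tolist() for k,v in pts(s.x).items()})
# pin: fit from top & side head centre
for c,u,z in(("top",[351.2,220.5],.07),("side",[230.7,284.5],.07)):print(c,proj(c,[.491,-.306,.07]),proj(c,[.491,-.306,.03]),u)
c=cv2.imread("pics/side0.png");cv2.imwrite("pics/s2.png",cv2.resize(c[270:325,205:260],None,fx=10,fy=10,interpolation=cv2.INTER_NEAREST))
E
```

```text
top [ 0.5666 -0.0087  0.1567] [0.2, 0.3, 0.4, -0.1, -0.1, -0.2, -0.2, -0.0, -0.3, 0.1] {'fork': [0.6132, 0.0291, 0.128], 'handle': [0.4889, -0.0717, 0.171], 's1': [0.4862, -0.0364, 0.092], 's2': [0.4816, -0.0072, 0.092], 's3': [0.4873, 0.0219, 0.098]}
side [ 0.5703 -0.0162  0.1626] [0.2, -0.4, -0.2, 0.3] {'fork': [0.6166, 0.0219, 0.128], 'handle': [0.493, -0.0796, 0.171], 's1': [0.4901, -0.0443, 0.092], 's2': [0.4853, -0.0151, 0.092], 's3': [0.4908, 0.014, 0.098]}
 [ 0.5677 -0.0097  0.1544] [0.6, -0.1, 0.7, -0.5, 0.1, -0.6, 0.0, -0.4, -0.1, -0.3, -0.6, -1.4, -1.3, -1.1] {'fork': [0.6144, 0.028, 0.128], 'handle': [0.4899, -0.0725, 0.171], 's1': [0.4872, -0.0372, 0.092], 's2': [0.4827, -0.0079, 0.092], 's3': [0.4884, 0.0211, 0.098]}
top [350.88423261 220.03785344] [348.10145114 221.14445392] [351.2, 220.5]
side [229.33213639 284.76446839] [230.29690712 295.79287864] [230.7, 284.5]
```

View pics/s2.png

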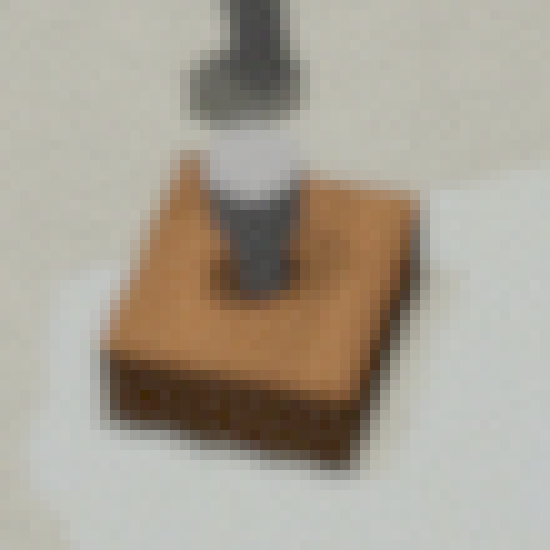

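```bash
cat >> h.py <<'E'
from scipy.spatial.transform import Rotation as R
def pose():
    s=bot.sense();q=s["tcp_rot"];return s["tool_pos"],R.from_quat([q[1],q[2],q[3],q[0]])
def Rd(psi):
    "tool down, tool x axis (opening) at angle psi deg in world"
    p=np.radians(psi);x=np.array([np.cos(p),np.sin(p),0])
    # find which tool axis points down from current pose
    _,r=pose();return x
def delta(target,dyaw=0):
    "world target pos + yaw turn about world z (deg) -> row"
    p,r=pose();d=r.inv().apply(np.array(target)-p)*1000
    v=r.inv().apply([0,0,np.radians(dyaw)])
    return np.round(d,1),np.round(np.degrees(v),2)
E
python3 - <<'E'
from h import *
p,r=pose();print(r.as_matrix().round(3))
for n,b in((([231,252]),[320.7,219]),([270,281],[352,187])):print(tri(n,b))
print(atz("side",[230.5,286.2],.07), [ (n,atz(n,u,0)) for n,u in(("side",[231,277]),("side",[269,304]))])
print(delta([.4915,-.308,.12]))
E
```

```text
[[ 0.361  0.     0.932]
 [-0.932  0.     0.361]
 [-0.    -1.     0.   ]]
(array([ 0.49362124, -0.21267653,  0.08953511]), np.float64(0.00013548981497663775))
(array([ 0.58901898, -0.31096985,  0.08358171]), np.float64(0.0005693866100397362))
[ 0.49394261 -0.3106387   0.07      ] [('side', array([ 0.48856967, -0.21578179,  0.        ])), ('side', array([ 0.5866903 , -0.31143511,  0.        ]))]
(array([-160.2,   54.6,  347. ]), array([0., 0., 0.]))
```

```bash
python3 -m pendant '[[[-16,0,35,0,0,0,40],[-32,0,70,0,0,0,85],[-48,0,104,0,0,0,85],[-64,0,139,0,0,0,85],[-80,0,174,0,0,0,85],[-96,0,208,0,0,0,85],[-112,0,243,0,0,0,85],[-128,0,278,0,0,0,85],[-144,0,312,0,0,0,85],[-154,0,335,0,0,0,85],[-160,0,347,0,0,0,85],[-160,40,347,0,0,0,85],[-160,70,347,0,0,0,85],[-160,70,347,0,0,0,85],[-160,70,347,0,0,0,85]]]' 20
cat > look.py <<'E'
import sys
from h import *
def look(tag,boxes):
    for n,(x0,y0,x1,y1) in boxes.items():
        a=bot.read_camera(n)[y0:y1,x0:x1];f=min(780/(x1-x0),580/(y1-y0))
        cv2.imwrite(f"pics/{tag}_{n}.png",cv2.resize(a,None,fx=f,fy=f,interpolation=cv2.INTER_CUBIC));print(n,round(f,3))
E
python3 - <<'E'
from look import *
look("a",{"side":(190,220,310,330),"top":(300,170,400,260)})
p,r=pose();print(p,proj("top",p),proj("side",p))
E
```

```text
time: 2.55
tool_pos: [0.4906, -0.308, 0.1041]
tcp_rot: [0.583, -0.583, 0.401, -0.399]
contact_force: [0.5, 1.1, 2.0]
grip_width: 0.0608
side 5.273
top 6.444
[ 0.49215348 -0.30921418  0.10631971] [354.63510711 218.56965293] [228.85931779 275.22085076]
```

View pics/a_side.png

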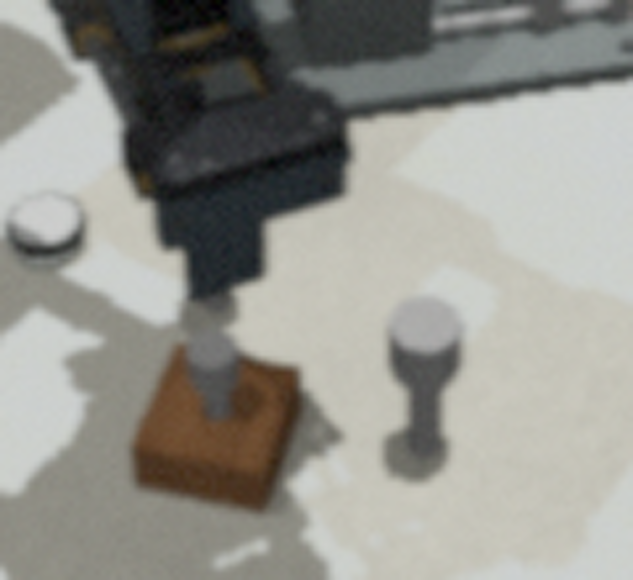

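View pics/a_top.png

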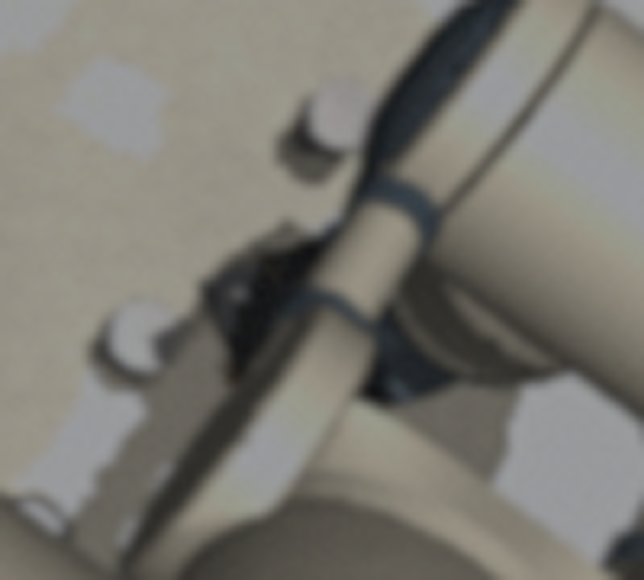

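```bash
python3 - <<'E'
from h import *
p,r=pose();print(p)
f=5.273
for k in(.03,.044):
  for s in(-.016,0,.016):
    u=proj("side",p+r.apply([k,0,s]));print(k,s,u.round(1),((u-[190,220])*f).round())
# pin
for z in(.07,):
  for q in([.4915,-.308],[.4895,-.307],[.494,-.3105]):
    u=proj("side",q+[z]);print(q,((u-[190,220])*f).round())
E
```

```text
[ 0.49215348 -0.30921418  0.10631971]
0.03 -0.016 [226.6 286.3] [193. 350.]
0.03 0 [233.2 284.2] [228. 338.]
0.03 0.016 [239.8 282. ] [262. 327.]
0.044 -0.016 [228.6 290.7] [204. 373.]
0.044 0 [235.3 288.5] [239. 361.]
0.044 0.016 [242.  286.3] [274. 350.]
[0.4915, -0.308] [208. 345.]
[0.4895, -0.307] [204. 343.]
[0.494, -0.3105] [214. 349.]
```

```bash
python3 - <<'E'
from look import *
for i in range(4):
    p,r=pose();print(p,r.as_matrix()[:,1].round(3));bot.read_camera("side")
f=5.273
for k in(.089,.059,-.03):
  for y in(-.079,0):
   for s in(-.038,.038):
    u=proj("side",p+r.apply([k,y,s]));print(k,y,s,((u-[190,220])*f).round())
look("b",{"side":(190,150,310,330)})
E
```

```text
[ 0.49215348 -0.30921418  0.10631971] [ 0.001 -0.001 -1.   ]
[ 0.49235578 -0.30930698  0.106566  ] [ 0.002 -0.002 -1.   ]
[ 0.49237881 -0.30925393  0.10654274] [ 0.002 -0.002 -1.   ]
[ 0.49229674 -0.30908155  0.10634267] [ 0.002 -0.002 -1.   ]
0.089 -0.079 -0.038 [175. 335.]
0.089 -0.079 0.038 [360. 275.]
0.089 0 -0.038 [189. 469.]
0.089 0 0.038 [363. 409.]
0.059 -0.079 -0.038 [151. 281.]
0.059 -0.079 0.038 [331. 225.]
0.059 0 -0.038 [166. 415.]
0.059 0 0.038 [335. 358.]
-0.03 -0.079 -0.038 [ 86. 140.]
-0.03 -0.079 0.038 [253.  92.]
-0.03 0 -0.038 [103. 271.]
-0.03 0 0.038 [261. 222.]
side 3.222
```

View pics/b_side.png

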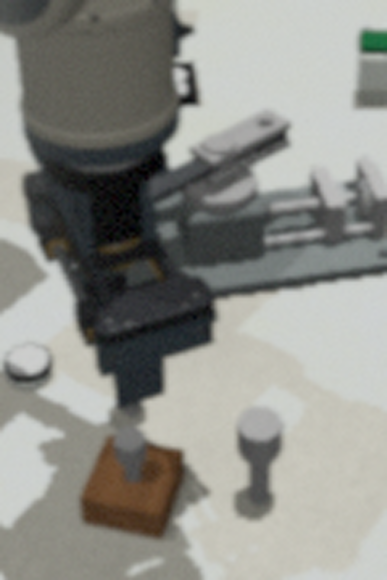

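```bash
python3 -m pendant '[[[0,0,0,0,0,0,255],[0,0,0,0,0,0,255],[0,0,0,0,0,0,255],[0,0,0,0,0,0,255],[0,0,0,0,0,0,255],[0,0,0,0,0,0,255],[0,0,0,0,0,0,255],[0,0,0,0,0,0,255]]]' 20
python3 - <<'E'
from look import *
look("c",{"side":(190,220,310,330)})
p,r=pose();print(p,((proj("side",p)-[190,220])*5.273).round())
E
```

```text
time: 3.57
tool_pos: [0.4916, -0.3081, 0.1046]
tcp_rot: [0.583, -0.583, 0.4, -0.4]
contact_force: [0.5, 0.4, -0.6]
grip_width: 0.0102
side 5.273
[ 0.4916317  -0.30813793  0.10458837] [204. 292.]
```

View pics/c_side.png

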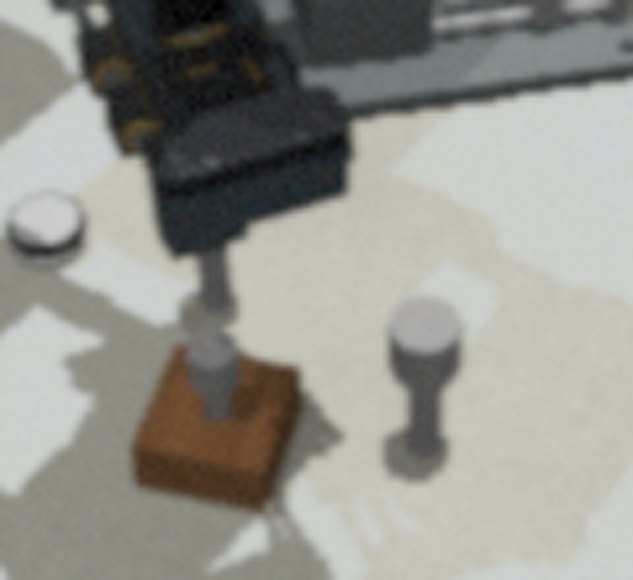

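```bash
python3 - <<'E'
from h import *
p=np.array([0.22588504, -0.58276369,  0.17463451]);r=R.from_quat([.58340708,-.39954694,.39956618,-.58339119])
for n,b in(("side",(0,220,130,384)),("top",(430,270,512,384))):
    a=cv2.imread(f"pics/{n}0.png")[b[1]:b[3],b[0]:b[2]];f=4.5
    a=cv2.resize(a,None,fx=f,fy=f,interpolation=cv2.INTER_CUBIC);a=cv2.convertScaleAbs(a,alpha=2,beta=20)
    for q,c in(([0,0,0],(0,0,255)),([.045,0,0],(0,255,0)),([-.045,0,0],(255,0,0)),([0,-.079,0],(0,255,255)),([.089,-.079,0],(255,0,255)),([-.089,-.079,0],(255,255,0))):
        u=proj(n,p+r.apply(q));print(n,q,u.round(1));cv2.circle(a,tuple(int(v) for v in (u-b[:2])*f),4,c,-1)
    cv2.imwrite(f"pics/st_{n}.png",a)
E
```

```text
side [0, 0, 0] [ 56.2 376.4]
side [0.045, 0, 0] [ 55.6 402.6]
side [-0.045, 0, 0] [ 56.9 353.1]
side [0, -0.079, 0] [ 38.2 348.1]
side [0.089, -0.079, 0] [ 34.1 404.6]
side [-0.089, -0.079, 0] [ 41.7 303.9]
top [0, 0, 0] [468.5 314.5]
top [0.045, 0, 0] [483.9 308.1]
top [-0.045, 0, 0] [453.  320.8]
top [0, -0.079, 0] [483.3 318.2]
top [0.089, -0.079, 0] [516.  304.8]
top [-0.089, -0.079, 0] [450.7 331.6]
```

View pics/st_side.png

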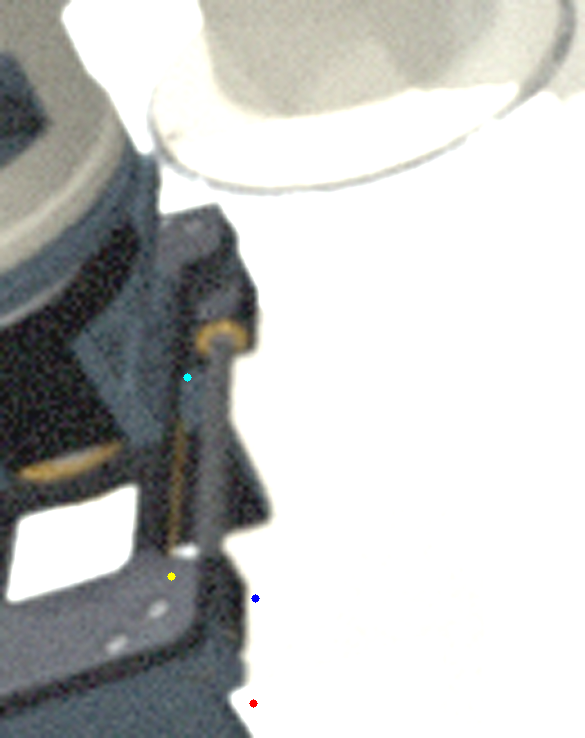

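View pics/st_top.png

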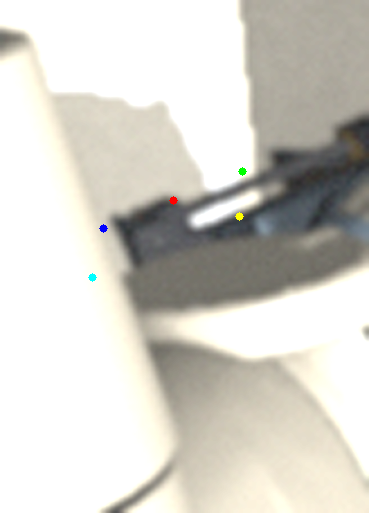

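```bash
python3 -m pendant '[[[0,0,0,0,0,0,85],[0,0,0,0,0,0,85],[0,0,0,0,0,0,85],[0,0,0,0,0,0,85],[0,0,0,0,0,0,85],[0,10,0,0,0,0,85],[0,20,0,0,0,0,85],[0,25,0,0,0,0,85],[0,30,0,0,0,0,85],[0,35,0,0,0,0,85],[0,35,0,0,0,0,85]]]' 20
python3 - <<'E'
from look import *
look("d",{"side":(190,220,310,330)})
p,r=pose();print(p,bot.sense()["contact_force"],((proj("side",p)-[190,220])*5.273).round())
E
```

```text
time: 4.53
tool_pos: [0.4911, -0.3078, 0.0684]
tcp_rot: [0.583, -0.583, 0.4, -0.399]
contact_force: [-0.4, 0.3, 0.7]
grip_width: 0.0606
side 5.273
[ 0.49135552 -0.30794402  0.06901454] [ 0.06805212 -0.44800401  0.13535951] [208. 346.]
```

View pics/d_side.png

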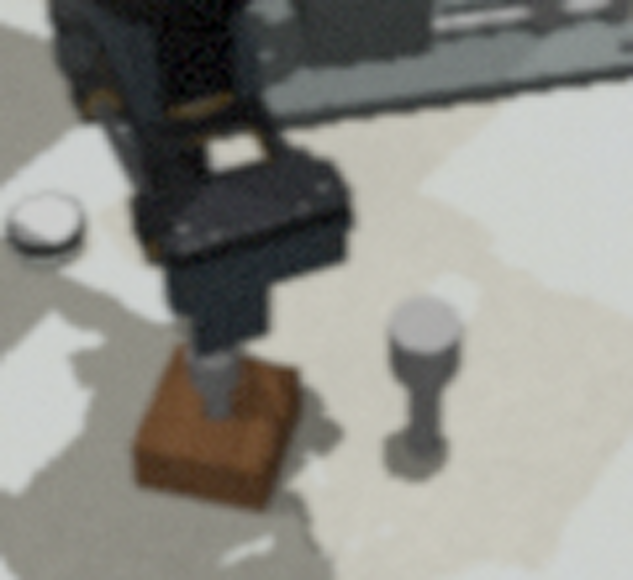

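```bash
python3 -m pendant '[[[0,5,0,0,0,0,85],[0,10,0,0,0,0,85],[0,15,0,0,0,0,85],[0,15,0,0,0,0,85]]]' 20
python3 - <<'E'
from look import *
look("e",{"side":(190,220,310,330)})
E
```

```text
time: 4.92
tool_pos: [0.4912, -0.3078, 0.0536]
tcp_rot: [0.583, -0.583, 0.4, -0.399]
contact_force: [0.2, -0.0, -0.0]
grip_width: 0.061
side 5.273
```

View pics/e_side.png

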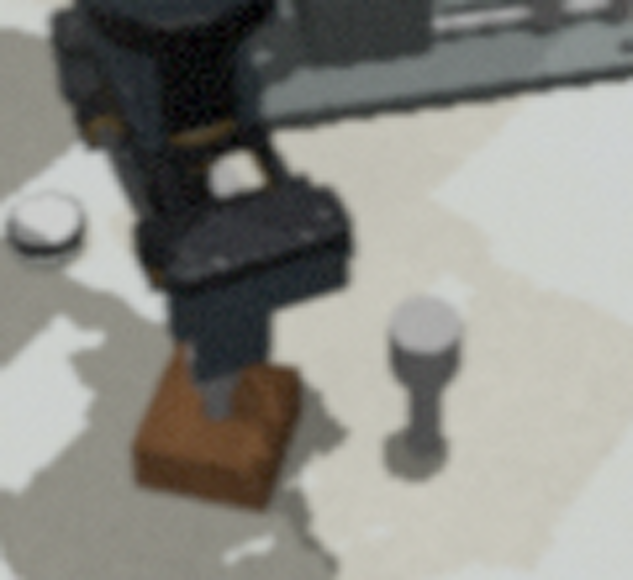

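```bash
python3 -m pendant '[[[0,0,0,0,0,0,160],[0,0,0,0,0,0,170],[0,0,0,0,0,0,180],[0,0,0,0,0,0,190],[0,0,0,0,0,0,200],[0,0,0,0,0,0,210],[0,0,0,0,0,0,220],[0,0,0,0,0,0,230]]]' 15
python3 - <<'E'
from look import *
look("f",{"side":(190,220,310,330)})
E
```

```text
time: 5.63
tool_pos: [0.4916, -0.3081, 0.0546]
tcp_rot: [0.583, -0.583, 0.4, -0.4]
contact_force: [-0.4, 0.6, -0.4]
grip_width: 0.0111
side 5.273
```

View pics/f_side.png

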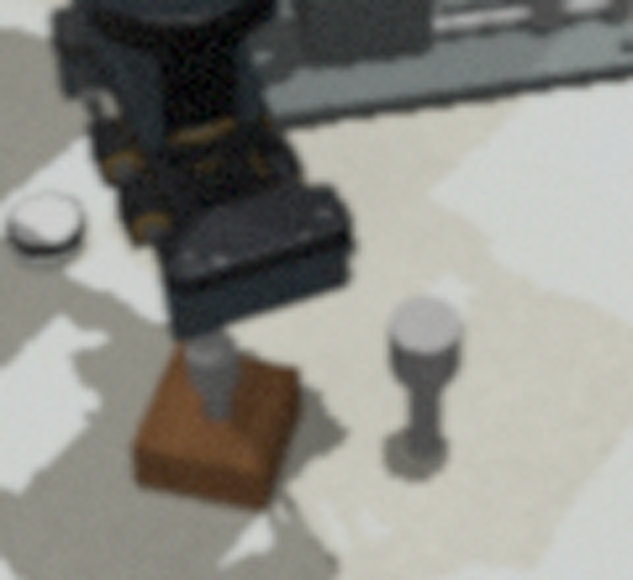

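```bash
python3 - <<'E'
from h import *
_,r=pose()
for nm,z,obs in(("a",.105,[[190,297],[265,275]]),("d",.0685,[[195,352],[268,335]]),("e",.054,[[193,382],[268,365]])):
  for k in(.030,.0435):
    for dz in(.01,.02,.03,.04,.05):
      u=[((proj("side",np.array([.4915,-.308,z+dz])+r.apply([k,0,s]))-[190,220])*5.273) for s in(-.016,.016)]
      print(nm,k,dz,np.round(np.array(u)-obs).tolist())
E
```

```text
a 0.03 0.01 [[0.0, 37.0], [-5.0, 36.0]]
a 0.03 0.02 [[-1.0, 21.0], [-6.0, 20.0]]
a 0.03 0.03 [[-3.0, 4.0], [-7.0, 4.0]]
a 0.03 0.04 [[-4.0, -12.0], [-8.0, -13.0]]
a 0.03 0.05 [[-6.0, -29.0], [-9.0, -30.0]]
a 0.0435 0.01 [[11.0, 59.0], [6.0, 58.0]]
a 0.0435 0.02 [[9.0, 43.0], [5.0, 42.0]]
a 0.0435 0.03 [[8.0, 27.0], [4.0, 25.0]]
a 0.0435 0.04 [[6.0, 10.0], [3.0, 9.0]]
a 0.0435 0.05 [[5.0, -7.0], [2.0, -8.0]]
d 0.03 0.01 [[1.0, 39.0], [-4.0, 33.0]]
d 0.03 0.02 [[-1.0, 24.0], [-5.0, 18.0]]
d 0.03 0.03 [[-2.0, 8.0], [-6.0, 2.0]]
d 0.03 0.04 [[-4.0, -8.0], [-7.0, -13.0]]
d 0.03 0.05 [[-5.0, -24.0], [-8.0, -29.0]]
d 0.0435 0.01 [[11.0, 61.0], [7.0, 55.0]]
d 0.0435 0.02 [[9.0, 46.0], [6.0, 40.0]]
d 0.0435 0.03 [[8.0, 30.0], [5.0, 24.0]]
d 0.0435 0.04 [[7.0, 15.0], [4.0, 8.0]]
d 0.0435 0.05 [[5.0, -1.0], [3.0, -8.0]]
e 0.03 0.01 [[5.0, 31.0], [-3.0, 25.0]]
e 0.03 0.02 [[3.0, 16.0], [-4.0, 10.0]]
e 0.03 0.03 [[2.0, 0.0], [-5.0, -5.0]]
e 0.03 0.04 [[0.0, -15.0], [-6.0, -21.0]]
e 0.03 0.05 [[-1.0, -31.0], [-7.0, -36.0]]
e 0.0435 0.01 [[15.0, 53.0], [8.0, 47.0]]
e 0.0435 0.02 [[13.0, 38.0], [7.0, 32.0]]
e 0.0435 0.03 [[12.0, 23.0], [6.0, 16.0]]
e 0.0435 0.04 [[11.0, 7.0], [5.0, 1.0]]
e 0.0435 0.05 [[9.0, -8.0], [4.0, -15.0]]
```

```bash
python3 -m pendant '[[[0,2,0,0,0,0,255],[0,4,0,0,0,0,255],[0,5,0,0,0,0,255],[0,5,0,0,0,0,255]]]' 15 
python3 -m pendant '[[[0,2,0,0,0,0,255],[0,4,0,0,0,0,255],[0,4,0,0,0,0,255]]]' | sed -n '2p;4p;5p'
```

```text
time: 6.02
tool_pos: [0.4914, -0.308, 0.0492]
tcp_rot: [0.583, -0.583, 0.4, -0.399]
contact_force: [-1.2, 0.2, 0.1]
grip_width: 0.0008
tool_pos: [0.4914, -0.308, 0.0452]
contact_force: [0.2, -0.4, -0.6]
grip_width: 0.0001
```

```bash
for i in 1; do python3 -m pendant '[[[0,2,0,0,0,0,255],[0,4,0,0,0,0,255],[0,4,0,0,0,0,255]]]' | sed -n '2p;4p;5p'; done
python3 - <<'E'
from look import *
look("g",{"side":(190,220,310,330)})
E
```

```text
tool_pos: [0.4914, -0.308, 0.0412]
contact_force: [-1.3, 0.4, 0.0]
grip_width: 0.0004
side 5.273
```

View pics/g_side.png

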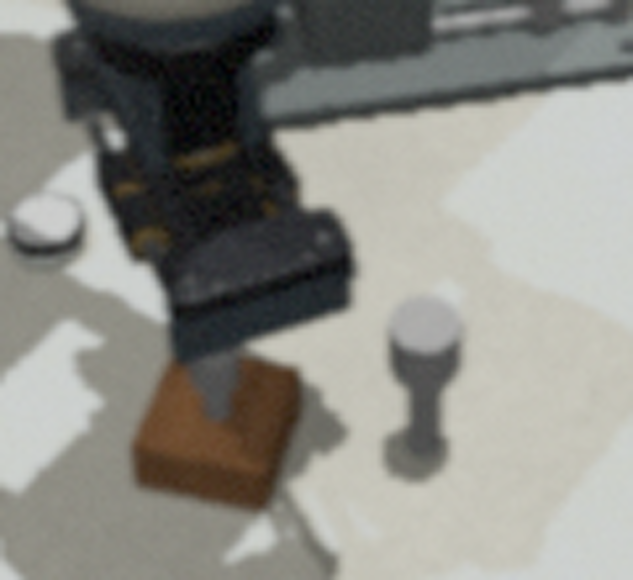

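```bash
for i in 1; do python3 -m pendant '[[[0,2,0,0,0,0,255],[0,4,0,0,0,0,255],[0,4,0,0,0,0,255]]]' | sed -n '2p;4p'; done
python3 -m pendant '[[[0,2,0,0,0,0,255],[0,4,0,0,0,0,255],[0,4,0,0,0,0,255]]]' | sed -n '2p;4p'
```

```text
tool_pos: [0.4915, -0.308, 0.0372]
contact_force: [-0.4, 0.6, 0.5]
tool_pos: [0.4914, -0.308, 0.0332]
contact_force: [-0.4, 0.3, -0.0]
```

```bash
python3 - <<'E'
from look import *
look("i",{"side":(190,200,310,310),"top":(300,170,400,260)})
E
```

```text
side 5.273
top 6.444
```

View pics/i_side.png

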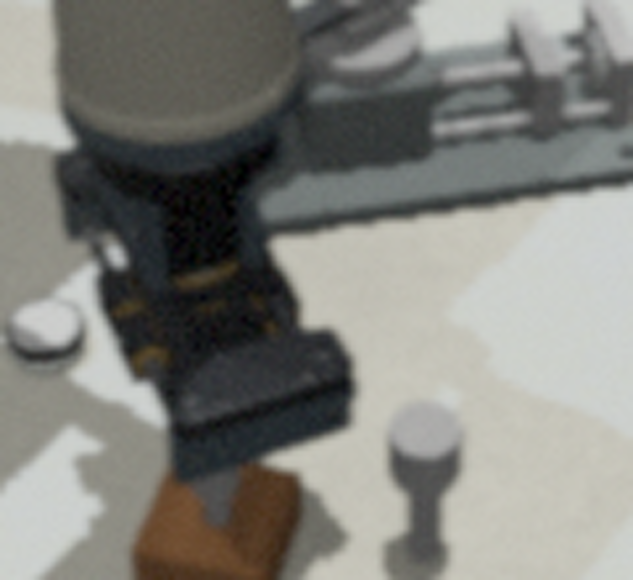

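View pics/i_top.png

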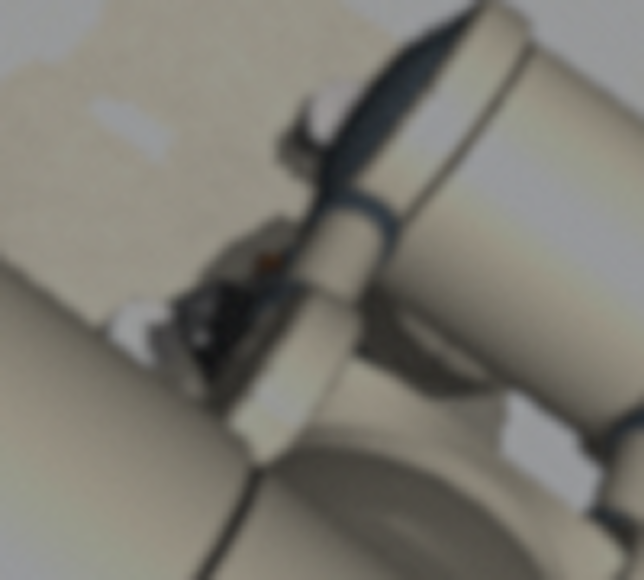

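```bash
python3 - <<'E'
from h import *
p,r=pose()
for k in(-.089,-.059,0,.059,.089):
  for s in(-.038,.038):
    for y in(-.079,-.13):
      q=p+r.apply([k,y,s]);print(k,s,y,"top",((proj("top",q)-[300,170])*6.444).round(),"side",((proj("side",q)-[190,200])*5.273).round())
E
```

```text
-0.089 -0.038 -0.079 top [205. 465.] side [ 64. 282.]
-0.089 -0.038 -0.13 top [226. 461.] side [ 53. 200.]
-0.089 0.038 -0.079 top [138. 309.] side [216. 237.]
-0.089 0.038 -0.13 top [156. 298.] side [210. 156.]
-0.059 -0.038 -0.079 top [267. 440.] side [ 82. 323.]
-0.059 -0.038 -0.13 top [290. 435.] side [ 71. 240.]
-0.059 0.038 -0.079 top [199. 284.] side [238. 277.]
-0.059 0.038 -0.13 top [219. 273.] side [232. 195.]
0 -0.038 -0.079 top [387. 391.] side [121. 411.]
0 -0.038 -0.13 top [415. 384.] side [110. 327.]
0 0.038 -0.079 top [319. 236.] side [283. 360.]
0 0.038 -0.13 top [343. 222.] side [279. 276.]
0.059 -0.038 -0.079 top [507. 342.] side [163. 509.]
0.059 -0.038 -0.13 top [540. 333.] side [154. 424.]
0.059 0.038 -0.079 top [438. 187.] side [333. 452.]
0.059 0.038 -0.13 top [467. 172.] side [330. 367.]
0.089 -0.038 -0.079 top [569. 317.] side [187. 563.]
0.089 -0.038 -0.13 top [603. 307.] side [178. 478.]
0.089 0.038 -0.079 top [499. 163.] side [361. 503.]
0.089 0.038 -0.13 top [530. 147.] side [359. 418.]
```

The side and top views both fit only if the real tool is about 50 mm higher than the reported TCP z. The xy matches. I'll touch the pin's head with shut fingers to calibrate that.

```bash
python3 -m pendant '[[[0,2,0,0,0,0,255],[0,4,0,0,0,0,255],[0,4,0,0,0,0,255]]]' 15| sed -n '2p;4p'
python3 -m pendant '[[[0,1,0,0,0,0,255],[0,2,0,0,0,0,255],[0,2,0,0,0,0,255]]]' | sed -n '2p;4p'
```

```text
tool_pos: [0.4928, -0.3091, 0.0306]
contact_force: [-0.9, -0.4, 17.5]
tool_pos: [0.4939, -0.3102, 0.0302]
contact_force: [-1.3, -0.6, 36.9]
```

```bash
python3 - <<'E'
from look import *
s=bot.sense();print(s["tool_pos"],s["contact_force"],s["joint_positions"])
look("j",{"side":(190,200,310,310)})
E
```

```text
[ 0.49393872 -0.3101935   0.03020603] [-1.34796974 -0.56397735 36.85907506] [-6.62932670e-01  6.07034637e-01  1.60581900e+00 -3.40789991e-04
  9.22267799e-01  5.38194910e-01]
side 5.273
```

View pics/j_side.png

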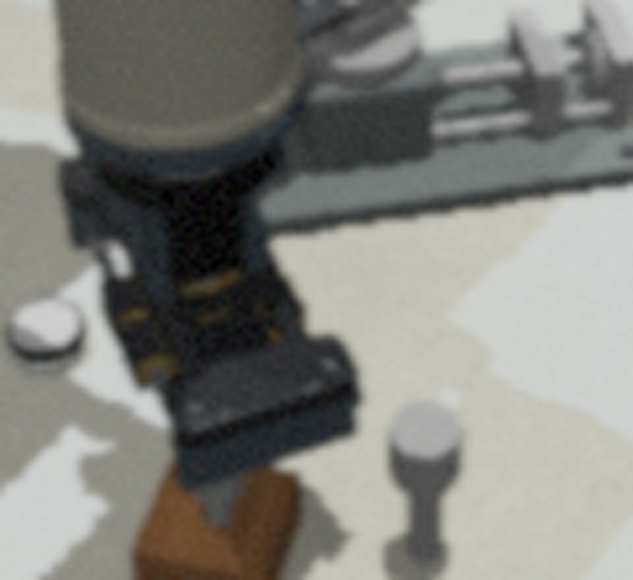

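```bash
python3 -m pendant '[[[0,-6,0,0,0,0,255],[0,-12,0,0,0,0,255],[0,-18,0,0,0,0,85],[0,-18,0,0,0,0,85],[0,-18,0,0,0,0,85],[0,-18,0,0,0,0,85],[0,-18,0,0,0,0,85],[0,-18,0,0,0,0,85],[0,-10,0,0,0,0,85],[0,-3,0,0,0,0,85],[0,0,0,0,0,0,85],[0,0,0,0,0,0,85]]]' 15
python3 - <<'E'
from look import *
look("k",{"side":(190,220,310,330)})
E
```

```text
time: 8.72
tool_pos: [0.4909, -0.3077, 0.0263]
tcp_rot: [0.583, -0.583, 0.4, -0.399]
contact_force: [-0.6, 0.1, -0.0]
grip_width: 0.0604
side 5.273
```

View pics/k_side.png

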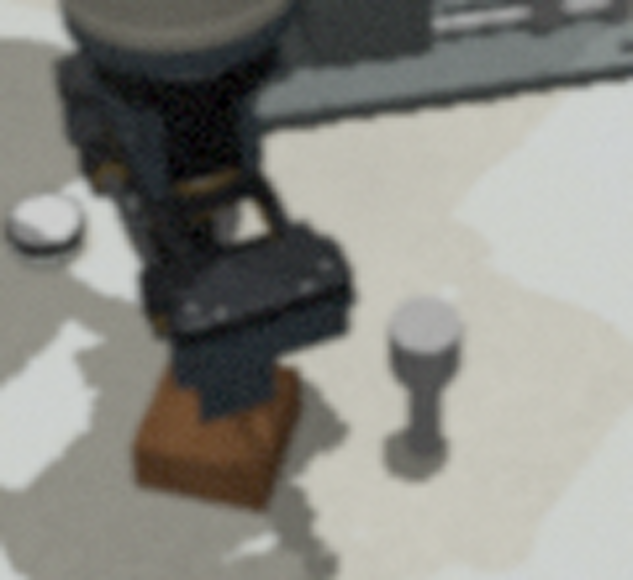

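```bash
python3 -m pendant '[[[0,4,0,0,0,0,85],[0,8,0,0,0,0,85],[0,10,0,0,0,0,85],[0,10,0,0,0,0,85]]]' 15
python3 -m pendant '[[[0,0,0,0,0,0,160],[0,0,0,0,0,0,180],[0,0,0,0,0,0,190],[0,0,0,0,0,0,200],[0,0,0,0,0,0,210],[0,0,0,0,0,0,220],[0,0,0,0,0,0,230],[0,0,0,0,0,0,230]]]' 15
python3 - <<'E'
from look import *
look("l",{"side":(190,220,310,330)})
E
```

```text
time: 9.1
tool_pos: [0.4914, -0.308, 0.0171]
tcp_rot: [0.583, -0.583, 0.4, -0.399]
contact_force: [-0.8, 0.4, 0.1]
grip_width: 0.0608
time: 9.77
tool_pos: [0.4916, -0.3082, 0.0177]
tcp_rot: [-0.583, 0.583, -0.4, 0.4]
contact_force: [0.2, -0.1, 1.0]
grip_width: 0.0222
side 5.273
```

View pics/l_side.png

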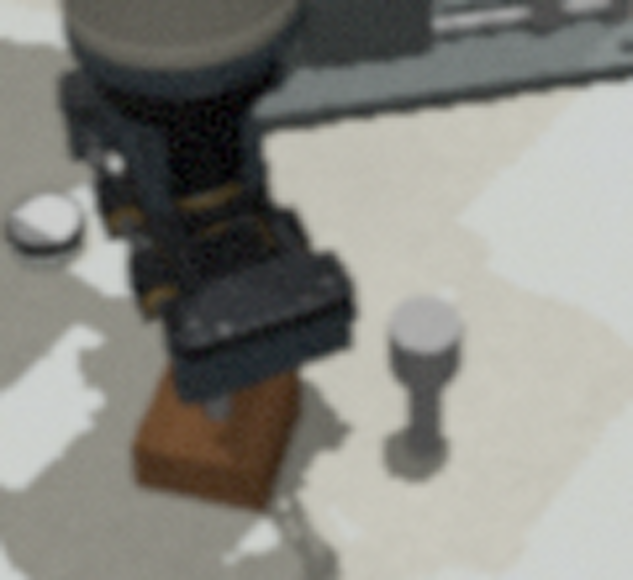

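```bash
python3 -m pendant '[[[0,0,0,0,0,0,240],[0,0,0,0,0,0,240],[0,-8,0,0,0,0,240],[0,-20,0,0,0,0,240],[0,-40,0,0,0,0,240],[0,-70,0,0,0,0,240],[0,-100,0,0,0,0,240],[0,-130,0,0,0,0,240],[0,-150,0,0,0,0,240],[0,-160,0,0,0,0,240],[0,-160,0,0,0,0,240]]]' 40
python3 - <<'E'
from look import *
look("n",{"side":(180,160,320,320)})
p,r=pose();print(p,r.as_matrix().round(3),delta([.6144,.028,p[2]]))
E
```

```text
time: 10.73
tool_pos: [0.4925, -0.3088, 0.1799]
tcp_rot: [-0.583, 0.583, -0.398, 0.401]
contact_force: [0.5, -0.7, 0.3]
grip_width: 0.0213
side 3.625
[ 0.49175288 -0.30826771  0.17800466] [[ 0.361  0.001  0.932]
 [-0.932 -0.001  0.361]
 [ 0.001 -1.     0.001]] (array([-2.692e+02, -1.000e-01,  2.359e+02]), array([0., 0., 0.]))
```

View pics/n_side.png

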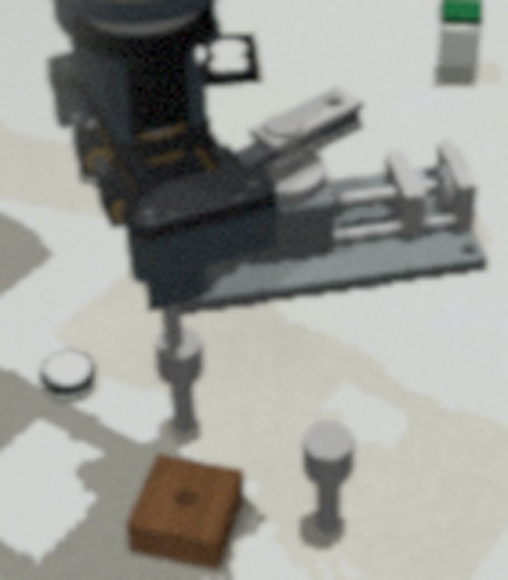

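```bash
python3 -m pendant '[[[-15,0,13,0,-4,0,240],[-37,0,33,0,-10,0,240],[-62,0,54,0,-16,0,240],[-86,0,76,0,-22,0,240],[-110,0,97,0,-28,0,240],[-134,0,118,0,-34,0,240],[-159,0,140,0,-40,0,240],[-183,0,161,0,-46,0,240],[-207,0,182,0,-52,0,240],[-231,0,204,0,-58,0,240],[-252,0,222,0,-64,0,240],[-263,0,232,0,-68,0,240],[-267.3,0,235.6,0,-69,0,240],[-267.3,0,235.6,0,-69,0,240],[-267.3,0,235.6,0,-69,0,240],[-267.3,0,235.6,0,-69,0,240]]]' 40
python3 - <<'E'
from look import *
look("o",{"side":(210,130,340,230),"top":(200,140,300,215)})
p,r=pose();print(p,r.as_matrix().round(3))
E
```

```text
time: 12.12
tool_pos: [0.6141, 0.0251, 0.177]
tcp_rot: [-0.707, 0.707, -0.0, -0.001]
contact_force: [0.2, 0.6, -0.5]
grip_width: 0.0215
side 5.8
top 7.733
[0.61432226 0.02514935 0.17742881] [[ 1.    -0.    -0.001]
 [ 0.001 -0.     1.   ]
 [-0.    -1.    -0.   ]]
```

View pics/o_side.png

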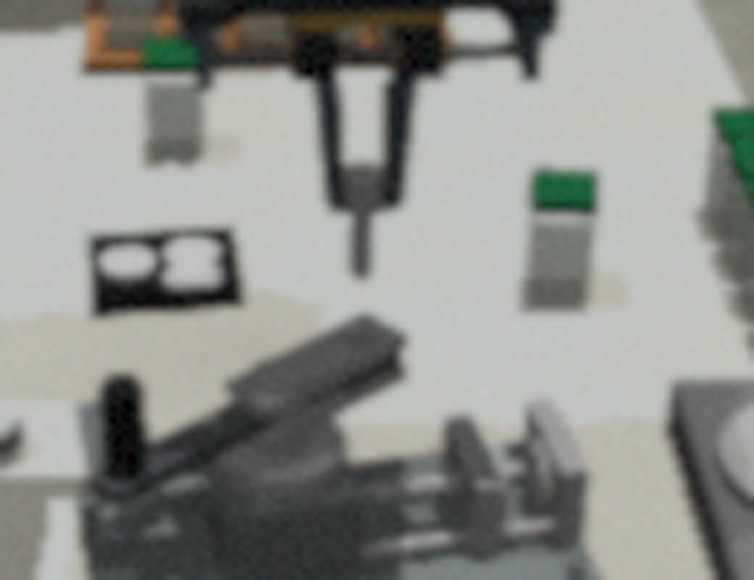

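View pics/o_top.png

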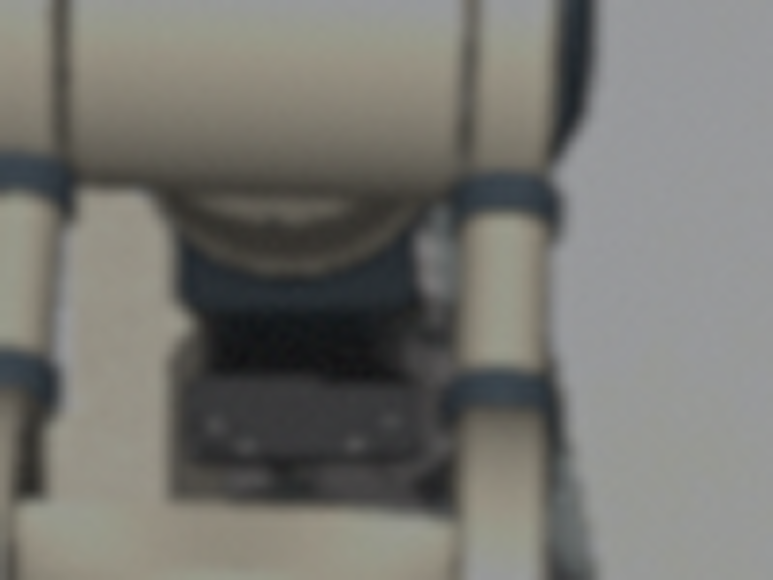

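```bash
python3 - <<'E'
from h import *
a=bot.read_camera("side");b=cv2.imread("pics/side0.png")
cv2.imwrite("pics/q1.png",cv2.resize(a[150:205,250:300],None,fx=10,fy=10,interpolation=cv2.INTER_NEAREST))
cv2.imwrite("pics/q2.png",cv2.resize(b[175:205,250:300],None,fx=14,fy=14,interpolation=cv2.INTER_NEAREST))
for z in(.128,.168,.210,.230):print(z,proj("side",[.6148,.0264,z]))
print(proj("side",[.6148,.0284,.128]),proj("side",[.6168,.0264,.128]))
E
```

```text
0.128 [271.83552508 187.83304502]
0.168 [271.9474429  176.73943471]
0.21 [272.06923864 164.58612812]
0.23 [272.12883735 158.60794513]
[271.79315865 187.48007128] [272.48270519 187.81407397]
```

View pics/q1.png

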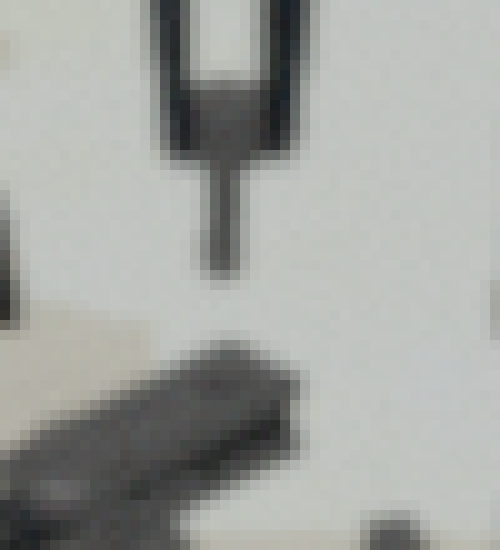

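View pics/q2.png

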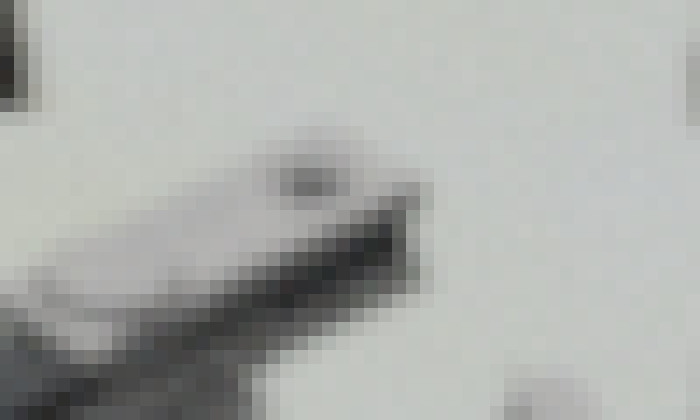

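```bash
python3 -m pendant '[[[0,10,1.5,0,0,0,240],[0,20,1.5,0,0,0,240],[0,30,1.5,0,0,0,240],[0,35,1.5,0,0,0,240],[0,35,1.5,0,0,0,240]]]' 40
python3 - <<'E'
from h import *
a=np.mean([bot.read_camera("side").astype(float) for _ in range(4)],0).astype(np.uint8)
cv2.imwrite("pics/r1.png",cv2.resize(a[160:205,250:300],None,fx=12,fy=12,interpolation=cv2.INTER_NEAREST))
E
```

```text
time: 12.68
tool_pos: [0.6136, 0.0277, 0.1407]
tcp_rot: [0.707, -0.707, -0.0, 0.002]
contact_force: [-0.2, -0.1, -0.6]
grip_width: 0.0218
```

View pics/r1.png

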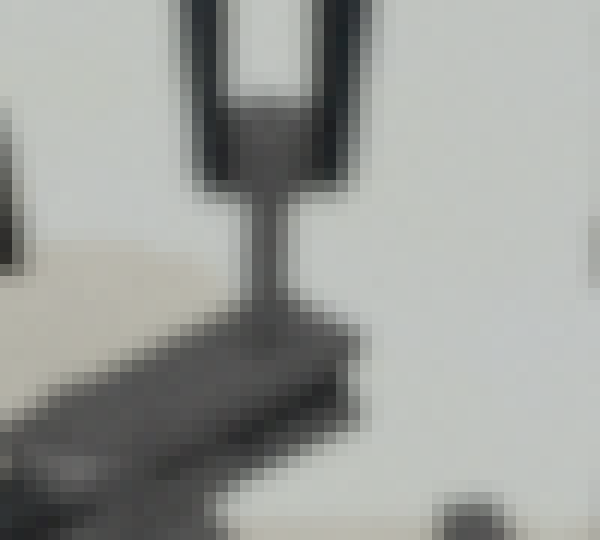

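```bash
python3 -m pendant '[[[-0.5,2,0,0,0,0,240],[-0.5,4,0,0,0,0,240],[-0.5,6,0,0,0,0,240],[-0.5,8,0,0,0,0,240],[-0.5,8,0,0,0,0,240]]]' 40
python3 - <<'E'
from h import *
print(bot.sense()["contact_force"],bot.sense()["wrist_torque"],bot.sense()["tool_pos"])
E
```

```text
time: 13.3
tool_pos: [0.6145, 0.0279, 0.1345]
tcp_rot: [0.707, -0.707, -0.001, 0.001]
contact_force: [1.9, 1.6, -0.6]
grip_width: 0.0217
[ 1.85710451  1.55242483 -0.62241068] [ 0.38938466 -0.52232667 -0.01849476] [0.61446548 0.02787229 0.13448063]
```

```bash
python3 -m pendant '[[[0.5,2,0.6,0,0,0,240],[0.5,4,0.6,0,0,0,240],[0.5,6,0.6,0,0,0,240],[0.5,6,0.6,0,0,0,240]]]' 40
python3 - <<'E'
from h import *
print(bot.sense()["contact_force"],bot.sense()["wrist_torque"],bot.sense()["tool_pos"])
E
```

```text
time: 13.63
tool_pos: [0.6147, 0.0284, 0.1282]
tcp_rot: [0.707, -0.707, -0.001, 0.001]
contact_force: [1.8, 0.9, -2.3]
grip_width: 0.0214
[ 1.81508306  0.89602032 -2.27387445] [ 0.41640762 -0.71233515 -0.04728128] [0.61468327 0.0284405  0.12817939]
```

```bash
python3 -m pendant '[[[0.5,3,0.4,0,0,0,240],[0.5,6,0.4,0,0,0,240],[0.5,9,0.4,0,0,0,240],[0.5,12,0.4,0,0,0,240],[0.5,12,0.4,0,0,0,240]]]' 40
python3 - <<'E'
from look import *
print(bot.sense()["contact_force"],bot.sense()["wrist_torque"],bot.sense()["tool_pos"])
look("u",{"side":(230,140,320,210)})
E
```

```text
time: 14.05
tool_pos: [0.6149, 0.0288, 0.1159]
tcp_rot: [0.707, -0.707, -0.001, 0.001]
contact_force: [1.8, 2.7, -3.4]
grip_width: 0.0218
[ 1.7832751   2.65837508 -3.43514959] [ 0.52890239 -0.5197795   0.0067949 ] [0.61490645 0.02882709 0.11585909]
side 8.286
```

View pics/u_side.png

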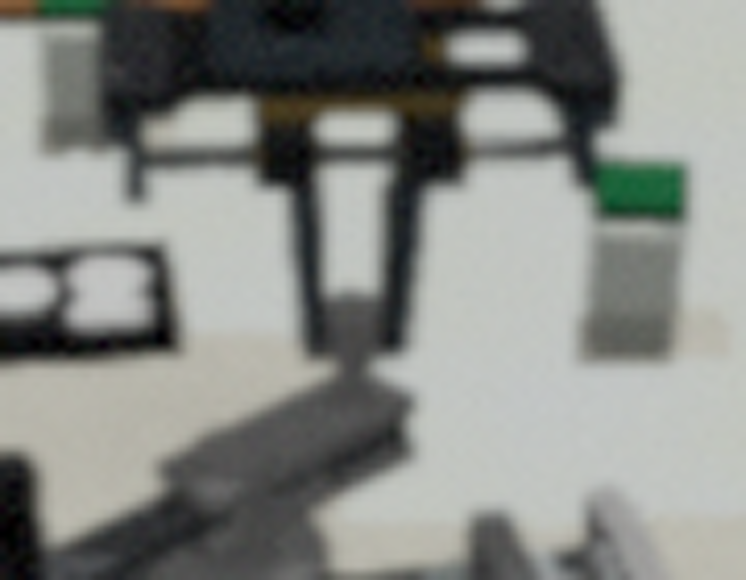

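```bash
python3 -m pendant '[[[0.3,3,0.5,0,0,0,240],[0.3,6,0.5,0,0,0,240],[0.3,9,0.5,0,0,0,240],[0.3,12,0.5,0,0,0,240],[0.3,15,0.5,0,0,0,240],[0.3,17,0.5,0,0,0,240],[0.3,17,0.5,0,0,0,240]]]' 40
python3 - <<'E'
from look import *
print(bot.sense()["contact_force"],bot.sense()["wrist_torque"],bot.sense()["tool_pos"])
look("v",{"side":(230,140,320,210)})
E
```

```text
time: 14.68
tool_pos: [0.6152, 0.0294, 0.0991]
tcp_rot: [0.707, -0.707, -0.001, 0.001]
contact_force: [1.0, 3.6, -3.6]
grip_width: 0.0215
[ 0.97020662  3.56336295 -3.62301816] [ 8.37176333e-01 -2.57817664e-01  2.14269930e-04] [0.61523078 0.02941354 0.09907618]
side 8.286
```

View pics/v_side.png

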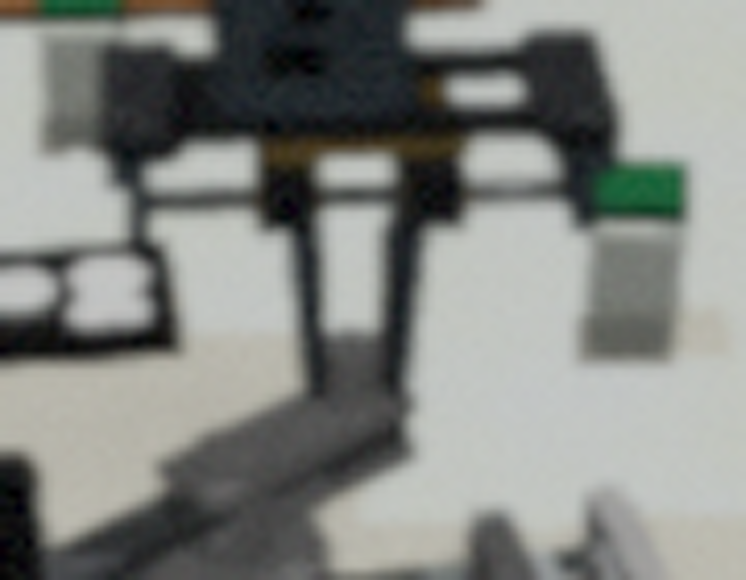

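```bash
python3 -m pendant '[[[0,1,0.4,0,0,0,240],[0,2,0.4,0,0,0,240],[0,3,0.4,0,0,0,240],[0,4,0.4,0,0,0,240],[0,4,0.4,0,0,0,240]]]' 40|sed -n '2p;4p'
python3 -m pendant '[[[0,1,0,0,0,0,240],[0,2,0,0,0,0,240],[0,2,0,0,0,0,240]]]' 40|sed -n '2p;4p'
```

```text
tool_pos: [0.6155, 0.0297, 0.0958]
contact_force: [-2.8, 5.0, 4.3]
tool_pos: [0.6159, 0.0296, 0.0954]
contact_force: [-8.3, 4.5, 25.5]
```

```bash
python3 -m pendant '[[[0,-2,0,0,0,0,240],[0,-2,0,0,0,0,150],[0,-2,0,0,0,0,130],[0,-2,0,0,0,0,115],[0,-2,0,0,0,0,115],[0,-2,0,0,0,0,115],[0,-20,0,0,0,0,115],[0,-35,0,0,0,0,115],[0,-50,0,0,0,0,180],[0,-50,0,0,0,0,255]]]' 20
python3 - <<'E'
from look import *
look("w",{"side":(230,140,320,210)})
E
```

```text
time: 16.23
tool_pos: [0.6171, 0.0295, 0.1463]
tcp_rot: [-0.707, 0.707, 0.003, 0.0]
contact_force: [0.4, 0.4, 0.8]
grip_width: 0.0399
side 8.286
```

View pics/w_side.png

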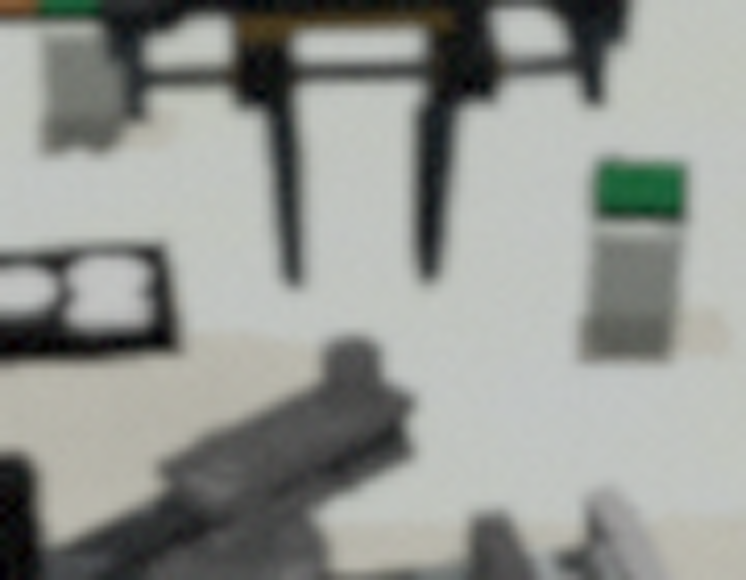

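```bash
python3 -m pendant '[[[-1.5,5,0,0,0,0,255],[-1.5,10,0,0,0,0,255],[-1.5,15,0,0,0,0,255],[-1.5,20,0,0,0,0,255],[-1.5,24,0,0,0,0,255],[-1.5,27,0,0,0,0,255],[-1.5,27,0,0,0,0,255]]]' 20|sed -n '1,2p;4,5p'
python3 -m pendant '[[[0,2,0,0,0,0,255],[0,4,0,0,0,0,255],[0,6,0,0,0,0,255],[0,6,0,0,0,0,255]]]' 20|sed -n '2p;4p'
```

```text
time: 16.87
tool_pos: [0.6135, 0.0297, 0.1156]
contact_force: [-0.4, 0.4, 0.2]
grip_width: 0.0005
tool_pos: [0.6138, 0.0296, 0.1103]
contact_force: [0.4, -0.5, 0.8]
```

```bash
python3 -m pendant '[[[0,1,0,0,0,0,255],[0,2,0,0,0,0,255],[0,2,0,0,0,0,255]]]' 20|sed -n '2p;4p'
python3 -m pendant '[[[0,1,0,0,0,0,255],[0,2,0,0,0,0,255],[0,2,0,0,0,0,255]]]' 20|sed -n '2p;4p'
```

```text
tool_pos: [0.6141, 0.0296, 0.109]
contact_force: [-0.8, 0.6, 2.7]
tool_pos: [0.6145, 0.0295, 0.1087]
contact_force: [-7.8, -0.4, 28.1]
```

```bash
python3 -m pendant '[[[0,-15,0,0,0,0,255],[0,-35,0,0,0,0,200],[0,-50,0,0,0,0,85],[-12,-50,-10,0,5,0,85],[-27,-50,-22,0,11,0,85],[-42,-50,-34,0,18,0,85],[-57,-50,-47,0,25,0,85],[-72,-50,-59,0,32,0,85],[-87,-50,-72,0,39,0,85],[-102,-50,-84,0,45,0,85],[-115,-50,-95,0,49,0,85],[-122.7,-50,-101.2,0,51,0,85],[-122.7,-50,-101.2,0,51,0,85],[-122.7,-50,-101.2,0,51,0,85]]]' 20
python3 - <<'E'
from look import *
look("x",{"side":(190,150,310,240),"top":(210,150,310,250)})
p,r=pose();print(p,r.as_matrix().round(3))
E
```

```text
time: 18.87
tool_pos: [0.492, -0.0721, 0.1569]
tcp_rot: [0.639, -0.639, 0.303, -0.303]
contact_force: [0.4, 1.3, 1.0]
grip_width: 0.0607
side 6.444
top 5.8
[ 0.49235582 -0.07162607  0.15668543] [[ 0.633  0.001  0.774]
 [-0.774  0.     0.633]
 [ 0.    -1.     0.   ]]
```

View pics/x_side.png

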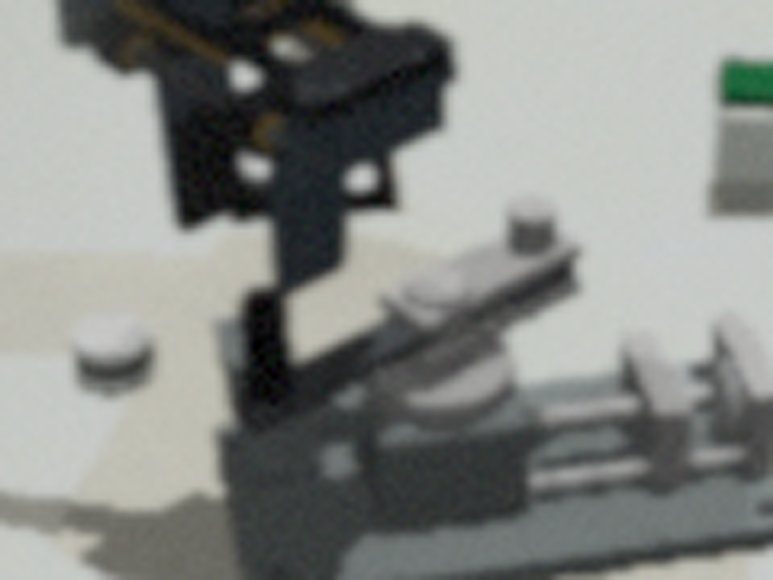

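View pics/x_top.png

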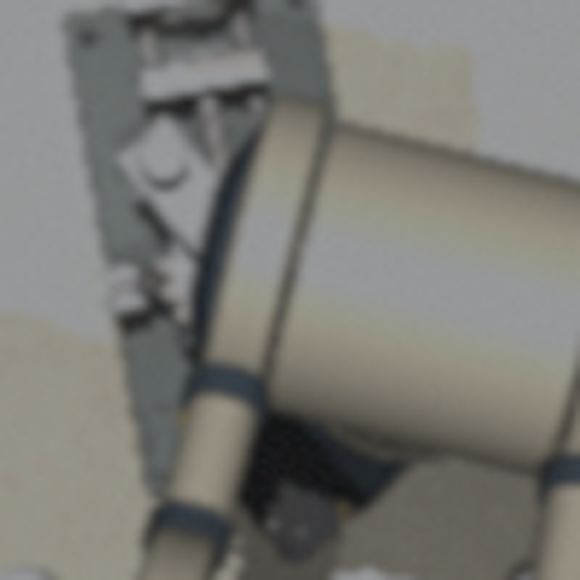

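```bash
python3 -m pendant '[[[0,10,0,0,0,0,85],[0,25,0,0,0,0,85],[0,33,0,0,0,0,85],[0,40,0,0,0,0,85],[0,40,0,0,0,0,85]]]' 20
python3 - <<'E'
from look import *
look("y",{"side":(190,150,310,240)})
E
```

```text
time: 19.38
tool_pos: [0.4912, -0.0715, 0.1154]
tcp_rot: [-0.639, 0.639, -0.304, 0.302]
contact_force: [-0.6, 0.4, -0.1]
grip_width: 0.0608
side 6.444
```

View pics/y_side.png

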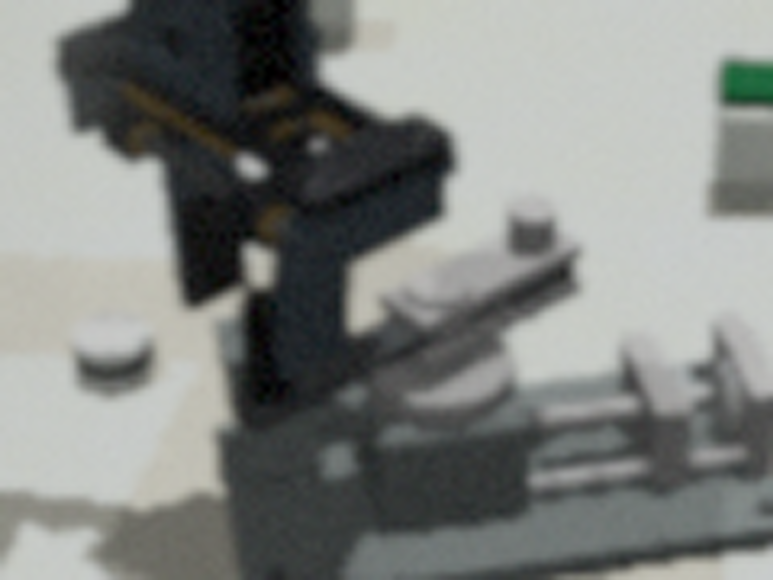

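```bash
python3 -m pendant '[[[0,8,0,0,0,0,85],[0,15,0,0,0,0,85],[0,20,0,0,0,0,85],[0,20,0,0,0,0,85]]]' 20|sed -n '2p;4p'
python3 -m pendant '[[[0,0,0,0,0,0,150],[0,0,0,0,0,0,180],[0,0,0,0,0,0,200],[0,0,0,0,0,0,220],[0,0,0,0,0,0,230],[0,0,0,0,0,0,240],[0,0,0,0,0,0,240],[0,0,0,0,0,0,240]]]' 30
```

```text
tool_pos: [0.491, -0.0718, 0.0956]
contact_force: [-0.7, 0.5, -0.3]
time: 20.43
tool_pos: [0.4916, -0.0719, 0.0967]
tcp_rot: [0.639, -0.639, 0.303, -0.303]
contact_force: [-0.8, 1.6, 2.4]
grip_width: 0.0212
```

```bash
python3 - <<'E'
from h import *
p,r=pose();print(p)
O=np.array([.5687,-.0085]);d=np.array([.4914,-.0718])-O;print(np.linalg.norm(d),np.degrees(np.arctan2(d[1],d[0])))
for a in list(range(0,62,4))+[61]:
    t=-np.radians(a);e=np.array([[np.cos(t),-np.sin(t)],[np.sin(t),np.cos(t)]])@d-d
    print(a,np.round(r.inv().apply([*e,0])*1000,1)[[0,2]])
E
```

```text
[ 0.49156856 -0.07192958  0.09673283]
0.09991086027054315 -140.6863836546391
0 [0. 0.]
4 [-7.   0.2]
8 [-13.9   0.9]
12 [-20.8   2.1]
16 [-27.5   3.8]
20 [-34.2   6. ]
24 [-40.7   8.5]
28 [-46.9  11.6]
32 [-53.   15.1]
36 [-58.8  19. ]
40 [-64.3  23.2]
44 [-69.5  27.9]
48 [-74.3  32.9]
52 [-78.8  38.2]
56 [-82.9  43.9]
60 [-86.6  49.8]
61 [-87.5  51.3]
```

First to about 40° (second click), then check.

```bash
python3 -m pendant '[[[-3.5,0,0.1,0,2,0,240],[-7,0,0.2,0,4,0,240],[-10.5,0,0.5,0,6,0,240],[-13.9,0,0.9,0,8,0,240],[-17.4,0,1.5,0,10,0,240],[-20.8,0,2.1,0,12,0,240],[-24.2,0,3,0,14,0,240],[-27.5,0,3.8,0,16,0,240],[-30.9,0,4.9,0,18,0,240],[-34.2,0,6,0,20,0,240],[-37.5,0,7.2,0,22,0,240],[-40.7,0,8.5,0,24,0,240],[-46.9,0,11.6,0,28,0,240],[-53,0,15.1,0,32,0,240],[-58.8,0,19,0,36,0,240],[-64.3,0,23.2,0,40,0,240],[-64.3,0,23.2,0,40,0,240]]]' 40
python3 - <<'E'
from look import *
look("z",{"side":(190,150,310,240)})
p,r=pose();O=np.array([.5687,-.0085]);d=p[:2]-O;print(np.linalg.norm(d),-140.69%360-np.degrees(np.arctan2(d[1],d[0]))%360)
E
```

```text
time: 21.85
tool_pos: [0.468, -0.0068, 0.0967]
tcp_rot: [0.495, -0.496, 0.505, -0.504]
contact_force: [-5.7, -2.4, 7.4]
grip_width: 0.0211
side 6.444
0.10069194999746556 40.07269709164862
```

View pics/z_side.png

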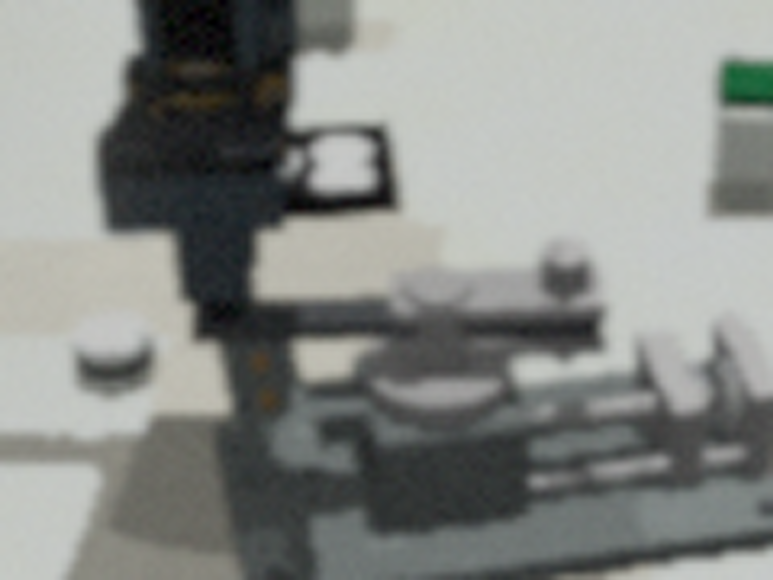

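```bash
python3 - <<'E'
from h import *
p,r=pose();print(r.as_matrix().round(3))
O=np.array([.5687,-.0085]);d=p[:2]-O
for a in range(2,25,2):
    t=-np.radians(a);k=1+.007*min(1,a/10)
    e=k*np.array([[np.cos(t),-np.sin(t)],[np.sin(t),np.cos(t)]])@d-d
    print(a,np.round(r.inv().apply([*e,0])*1000,1)[[0,2]])
E
```

```text
[[-0.015 -0.001  1.   ]
 [-1.    -0.    -0.015]
 [ 0.    -1.    -0.001]]
2 [-3.5 -0.1]
4 [-7. -0.]
6 [-10.6   0.1]
8 [-14.1   0.4]
10 [-17.6   0.8]
12 [-21.1   1.5]
14 [-24.5   2.3]
16 [-28.    3.2]
18 [-31.3   4.2]
20 [-34.7   5.4]
22 [-38.    6.6]
24 [-41.3   8. ]
```

```bash
python3 -m pendant '[[[-3.5,0,-0.1,0,2,0,240],[-7,0,0,0,4,0,240],[-10.6,0,0.1,0,6,0,240],[-14.1,0,0.4,0,8,0,240],[-17.6,0,0.8,0,10,0,240],[-21.1,0,1.5,0,12,0,240],[-24.5,0,2.3,0,14,0,240],[-28,0,3.2,0,16,0,240],[-31.3,0,4.2,0,18,0,240],[-34.7,0,5.4,0,20,0,240],[-35.5,0,5.7,0,20.5,0,240],[-35.5,0,5.7,0,20.5,0,240],[-35.5,0,5.7,0,20.5,0,240]]]' 40
python3 - <<'E'
from look import *
look("zz",{"side":(190,150,310,240),"top":(210,150,310,250)})
p,r=pose();O=np.array([.5687,-.0085]);d=p[:2]-O;print(np.linalg.norm(d),-140.69%360-np.degrees(np.arctan2(d[1],d[0]))%360)
for c in("side","top"):
  for t in("stud3","fork_hole","crank_grip","pin"):print(c,t,[(np.round(x["point"],1).tolist(),round(x["conf"],2)) for x in bot.mark_of(c,t)])
E
```

```text
time: 22.98
tool_pos: [0.4743, 0.0278, 0.0967]
tcp_rot: [0.399, -0.4, 0.584, -0.584]
contact_force: [-7.1, -3.0, 8.4]
grip_width: 0.0214
side 6.444
top 5.8
0.10113213667704611 60.30762469283724
side stud3 [([233.6, 200.2], 0.86)]
side fork_hole [([275.9, 200.6], 0.77)]
side crank_grip [([227.0, 184.5], 0.58)]
side pin [([269.5, 305.0], 0.84), ([232.1, 278.2], 0.75), ([277.0, 209.6], 0.62)]
top stud3 [([327.0, 139.5], 0.28)]
top fork_hole [([258.0, 172.1], 0.5)]
top crank_grip []
top pin [([318.5, 224.9], 0.53), ([348.4, 190.1], 0.46), ([258.4, 175.9], 0.42)]
```

View pics/zz_side.png

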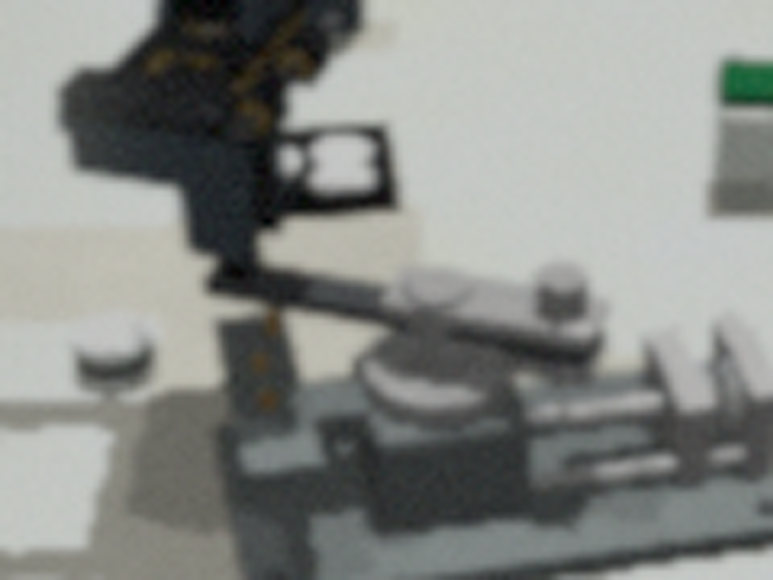

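View pics/zz_top.png

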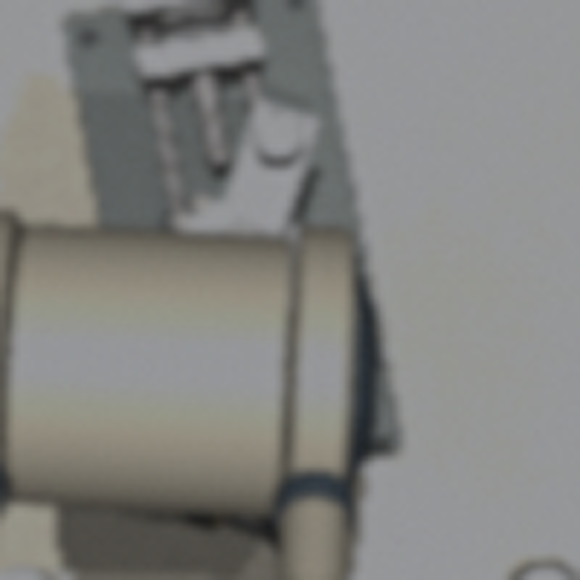

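```bash
python3 - <<'E'
from h import *
from scipy.optimize import minimize_scalar
# top pictures: rest pin/hole vs now, same camera
a0=atz("top",[238.3,178],.128)[:2];a1=atz("top",[258.6,174.1],.148)[:2];O=np.array([.5666,-.0087])
f=lambda v:np.degrees(np.arctan2(*(v-O)[::-1]))
print(f(a0),f(a1),np.radians(f(a0)-f(a1)))
# side view pin-head top centre  crop (562,268)/6.444
b0=atz("side",[272,187.7],.128)[:2];b1=atz("side",[190+562/6.444,150+270/6.444],.148)[:2];O=np.array([.5703,-.0162])
print(f(b0),f(b1),np.radians(f(b0)-f(b1)), np.linalg.norm(a1-[.5666,-.0087]),np.linalg.norm(b1-O))
s=bot.sense();print(s["contact_force"],s["tool_pos"],np.abs(s["qvel"]).max(),s["grip_width"],s["time"])
E
```

```text
38.96733747808308 -20.892532913404516 1.0447518281485255
43.87688118537121 -10.662173152130809 0.951886069113505 0.05826701450555714 0.05762803714262956
[-6.36344352 -3.22310299  7.88698462] [0.47422171 0.02771231 0.0966647 ] 0.001908145766012993 0.021346544590547217 23.4833
```

```bash
python3 - <<'E'
from bench import bot
print(bot.finish_job());s=bot.sense();print(s["time"],s["tool_pos"],s["contact_force"],s["grip_width"])
E
```

```text
the job is handed in; nothing more can be done
None
the job is handed in; nothing more can be done
```

I took the smallest pin out of its block and seated it through the fork and crank. I then swung the handle clockwise to the third click and handed the job in while still gripping it, at about 23.5 s. No verdict was reported.

**Pin home:** In the final pictures the head sits flat on the fork. Before the swing I pressed the head with the shut fingers; contact came at the height expected for a seated pin, with about 28 N of push.

**Dial at the third click:**

| Source | Angle (rad) | Note |
|---|---|---|
| Arm pose about the dial axis | 1.05 | crank angle; the dial could be up to 0.03 less |
| Top picture | 1.04 | dial |
| Side picture | 0.95 | dial; less precise, close to the 0.94 limit |

I trusted the first two. The joint speeds were near zero, the tangential holding push was about 5 N, and the grip was set to 40 N.

**Height reading:** The visible fingertips and the touch on the pin's head both put the tool about 38–40 mm higher than the reported TCP height. The first attempt to grip the pin therefore closed on nothing. I corrected the height by touch and worked with that offset.

**Bystanders:** I did not touch the coin tubes or capsule stacks, but I did not measure their positions again at the end.

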